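Fit the transport-lock plate to a balance

TASK

Lock the balance for moving: first take the weight off its deck and stand it in the empty well of the wooden weight block. Then fit the loose steel lock plate: tilt it to bring the end bar of its eye under the stud's wide head on the side away from the lugs, and level it so that it lies flat on the deck, hooked under the head, with its tail between the two lugs. Leave the other weight and the things around undisturbed.

Things in the scene. Friction and masses are not known exactly. Their poses are not given: they have to be found in the camera images.
- balance: Fixed low white balance, its pan taken off: body 250 x 180 mm, 60 mm high, grey flat deck on top at z = 60 mm; a lower console (45 mm deep, 44 mm high) on its robot side. Origin: underside, at mid-width, 30 mm from the stud axis; its x axis points from the stud to the lugs (roughly away from the robot), y to the left, z up.
- stud (a point): Point on the stud's axis at deck level (axes as the balance's). Steel stud standing on the deck at balance x = -30 mm: stem 12 mm in diameter and 16 mm tall, then a round flat head 48 mm in diameter and 5 mm thick (underside 16 mm, top 21 mm above the deck).
- seat (a point): Point on the deck midway between the two steel lugs, 102 mm from the stud axis along the balance's +x. Lugs: 16 mm long (x), 8 mm thick, 12 mm high; the free gap between them is 52 mm wide (y).
- plate: Loose flat steel lock plate, 5 mm thick, about 220 g, 145 mm long, lying on the bench. Origin: on the underside, below the centre of its grip; x towards the tail, z up. The grip is an upright steel block 30 mm long (x), 10 mm thick (y), its top 45 mm above the underside: pinch it across its 10 mm. The eye end is towards -x.
- eye (a point): Centre of the plate's eye, on the underside plane: plate x = -65 mm. The eye is an oblong opening 41 mm long (x, -85.5 to -44.5 mm) and 60 mm wide (y) in a frame 61 x 80 mm (x from -95.5 to -34.5 mm) of bars 10 mm wide. Level, it cannot pass the 48 mm head.
- toe (a point): Middle of the eye's end bar (away from the tail), underside: plate x = -90.5 mm. Fitting: tilt the plate 25 to 40 degrees, this bar low, tail high; lower it beside the head on the side away from the lugs, draw the plate towards the lugs until the bar is under the head near the stem, then lower the tail.
- tail (a point): Point on the tail's centre line, underside: plate x = +37 mm; it comes to lie about between the lugs. The tail is 40 mm wide and ends at x = +50 mm.
- weight: Loose steel weight of about 200 g standing on the balance's deck between or beside the lugs, in the way of the plate's tail: a cylinder 32 mm in diameter and 36 mm tall with a neck and a 22 mm knob, 56 mm tall in all. Origin: centre of its underside, z up.
- rack: Fixed wooden weight block 70 x 140 x 20 mm with two round wells 38 mm in diameter, 8 mm deep, at y = -36 mm (empty) and y = +36 mm (holds the other weight). Origin: centre of its underside.
- well (a point): Centre of the floor of the empty well, 12 mm above the bench (8 mm below the block's top). Axes as the block's.
- weight_b: The other weight, same shape, standing in the block's other well; leave it. Origin: centre of its underside.
- pan: Bystander: the balance's round steel pan, 110 mm in diameter, 6 mm thick, on the bench. Origin: centre of its underside.
- reagent: Bystander: amber bottle 56 mm in diameter, 120 mm tall. Origin: centre of its underside.
- beaker: Bystander: small glass beaker 60 mm in diameter, 75 mm tall. Origin: centre of its underside.
- jar: Bystander: white jar 60 mm in diameter, 70 mm tall. Origin: centre of its underside.
- spatula: Bystander: narrow flat steel lab spatula 160 mm long lying on the bench. Origin: its middle.
There are look-alikes about, which are no part of the job. What is shaped like the plate but turquoise is not meant.

How it is judged:
By the outcome, as a careful person would: the job done as asked, in the order asked, and still so for the second after the job is handed in, with the robot touching nothing.
It also fails if it takes over 59 s, if anything falls off the work surface, if the arm or the gripper's body presses on something with over 40 N, if the wrist force passes 120 N, or if a joint passes its speed limit or range.

ROBOT

A 6-joint arm with a two-finger parallel gripper is mounted at the origin on the work surface. World frame = base frame: x ahead of the robot, y to its left, z up, the work surface at z = 0. Lengths are in m, angles in rad, forces in N, time in s.
With the tool pointing down it reaches from about 0.275 to 0.85 m from the base axis. Payload 19 kg.
Tool frame: the origin (TCP) lies on the centre line of the jaws, within the pads' length; the fingertips stand 17 mm ahead of it and the grasp point (between the pads) lies 2 mm behind it (ctrl.nose_length is the distance from the TCP to the fingertips, in m); z points along the fingers, y is the direction in which the jaws open and shut (so a half turn about z gives the same grasp; the last joint's range is limited). The gripper opens to 85 mm and grips with 20 to 120 N. Pads are 22 mm wide; open, the fingers measure 114 mm over their backs; the gripper's body (76 mm by 85 mm) begins 54 mm behind the grasp point. The pads swing forward as they close: fully open they stand 13 mm farther back than shut.
Start: joints at [0.994, 0.15, 1.437, -0, 1.554, -0.134], TCP at [0.246, 0.52, 0.248] pointing down, gripper open.
Joint ranges: [-2.8, 2.8], [-0.68, 2.1], [0.12, 2.68], [-1.39, 4.53], [0.16, 2.79], [-2.81, 2.81]. Speed limits (rad/s): [1.89, 1.89, 2.22, 3.01, 3.01, 3.01].

INTERFACE

Orientations are given as a 3x3 rotation matrix whose columns are the frame's x, y, z axes.
In Python, from station import ctrl gives the robot as it stands.
- The arm moves only by the tool apply_moves, never from a script. Its argument "series" is text: rows parted by semicolons, each of 7 numbers parted by spaces: the shift along the tool's x, y, z in cm, then the turn, a rotation vector about the tool's x, y, z in rad, then the closure in counts, from 0 (fully open) to 255 (shut). A call has exactly 8 rows; each row is the pose to reach, as a shift and turn from the pose measured when the call began, along the tool's axes at that moment; what a row does not reach only later rows make up. A row lasts 1/12 s, in which the tool goes at most 41.7 mm and 7.16 degrees, less where a joint would pass 70% of its speed; a pose out of reach is approached as far as the arm can. A call with a gripper value outside its range is refused whole. The fingers move at their own pace and stop on an object; "grip_force" is the grip in N (left out, the last holds). Time passes only in rows, so rows that repeat a pose let the fingers close, or fill a call up. It gives the time, the measured TCP pose, the force and the opening at its end, in the units of the state.
- ctrl.read_state(): the state, without advancing time (a new reading comes with each control period).
- ctrl.snapshot(name): name is "scene" or "top"; returns a dict with "img" (480x640x3 uint8, blue, green, red), "intrinsics" (3x3 intrinsics, pixels), "extrinsics" (4x4, takes a point from camera to world coordinates). Camera axes: x right, y down, z forward; pixel columns grow to the right and rows downward; lengths in m; the calibration is good to about 2 mm. A picture is of the moment at which its call begins. There is no depth.
- ctrl.hand_in(): hands the job in, once; it reports no verdict.
The state is a dict: "time_s": time; "q": joint angles; "qvel": joint speeds; "tau": joint torques, N m; "position": TCP position; "tool_rot": TCP orientation; "wrist_force": force on the tool from outside, world axes, zero at the start; "wrist_torque": the same for the moment, N m; "gripper_width": opening from 0.0 (shut) to 1.0 (fully open).
Only numpy, scipy, OpenCV 4.12 (cv2) and the standard library are available. Lean on these libraries where they do the work, as an engineer would, in place of code of your own. Each camera call takes 0.05 s, during which the arm holds its last target. There are 200 camera calls.

## Working session

There is one attempt and no reset: what is moved stays moved. The work goes in short steps, Python scripts to look and compute and a tool call to move; the robot and the scene stay as the last step left them, time stands still between calls to the robot, and variables do not carry over. Pictures are saved under pics/ and viewed, about 8 in all and at most 12, crops included, and the job is handed in when it is done.

Besides the shell and the picture viewer there is one more tool, called after "Emit:" in YAML: its name, and indented under it one key for each argument. apply_moves: Moves the arm, as the interface text tells. Its arguments: {"type":"object","properties":{"series":{"type":"string"},"grip_force":{"type":"number"}},"required":["series"]}

```bash
ls; mkdir -p pics
python3 - <<'E'
from station import ctrl
import cv2
for n in("scene","top"):
    s=ctrl.snapshot(n); cv2.imwrite(f"pics/{n}0.png",s["img"])
    print(n,s["intrinsics"].tolist(),s["extrinsics"].round(4).tolist())
s=ctrl.read_state();print(s, ctrl.nose_length)
E
```

```text
pics
scene [[473.33099211793217, 0.0, 321.3652962529261], [0.0, 473.33099211793217, 242.22266028459728], [0.0, 0.0, 1.0]] [[0.6265, 0.4921, -0.6045, 1.1447], [0.7793, -0.4083, 0.4753, -0.4251], [-0.0129, -0.7689, -0.6393, 0.7271], [0.0, 0.0, 0.0, 1.0]]
top [[462.2316690957303, 0.0, 322.4368177531903], [0.0, 462.2316690957303, 239.49193068018053], [0.0, 0.0, 1.0]] [[0.0245, -0.9927, 0.1184, 0.4288], [-0.9997, -0.0251, -0.0032, 0.0434], [0.0061, -0.1183, -0.993, 0.9724], [0.0, 0.0, 0.0, 1.0]]
{'time_s': 0.1, 'q': array([ 9.93978195e-01,  1.50952809e-01,  1.43792216e+00,  2.81584324e-05,
        1.55379988e+00, -1.34041869e-01]), 'qvel': array([-0.00017571, -0.00137582,  0.00133439,  0.00133263, -0.00202667,
        0.00044098]), 'tau': array([ 4.10256223e-03, -7.14380407e+01, -5.71791637e+01, -2.59260260e-04,
        7.01335754e-03,  8.24556849e-06]), 'position': array([0.24628719, 0.51937663, 0.24774855]), 'tool_rot': array([[-9.03565393e-01,  4.28449767e-01, -6.13785762e-04],
       [ 4.28450172e-01,  9.03564970e-01, -8.91745802e-04],
       [ 1.72527032e-04, -1.06872726e-03, -9.99999414e-01]]), 'wrist_force': array([ 0.28271154,  0.8786363 , -0.31869313]), 'wrist_torque': array([-0.04427257, -0.00323919,  0.00929282]), 'gripper_width': 0.9959719074842222} 0.017
```

View pics/top0.png

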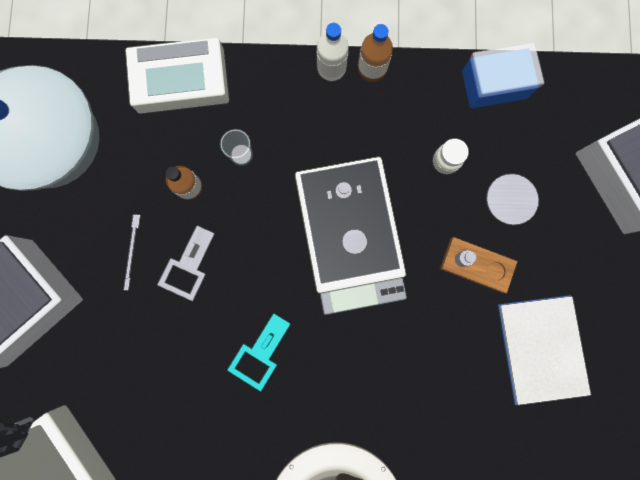

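View pics/scene0.png

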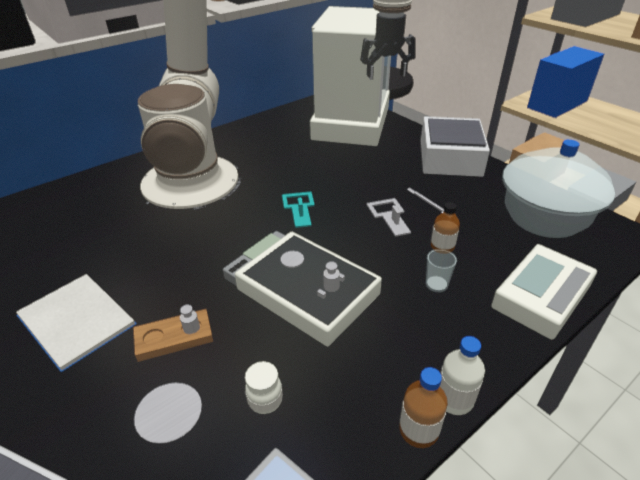

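The top view shows the grey plate at about (187,262), with its eye end at (182,280) and tail at (203,237). The turquoise look-alike is at (260,352), so the grey steel one fits the description. The stud head is at (354,241), with the weight at (344,188) between the lugs. The rack is at (479,265), its empty well at (495,270). The crops will confirm this.

```bash
cat > h.py <<'E'
import numpy as np, cv2
from station import ctrl
def cam(n):
    s=ctrl.snapshot(n); return s["img"],np.array(s["intrinsics"]),np.array(s["extrinsics"])
def w(K,E,uv,z):
    d=E[:3,:3]@np.linalg.solve(K,[uv[0],uv[1],1.]); p=E[:3,3]
    return p+d*(z-p[2])/d[2]
def px(K,E,p):
    c=np.linalg.inv(E)@np.r_[p,1]; u=K@c[:3]; return u[:2]/u[2]
def crop(img,x,y,wd,ht,f):
    c=cv2.resize(img[y:y+ht,x:x+wd],None,fx=f,fy=f,interpolation=cv2.INTER_CUBIC)
    for i in range(x-x%10+10,x+wd,10):
        L=8 if i%50 else 16; cv2.line(c,((i-x)*f,0),((i-x)*f,L),(0,255,255),1)
        if i%50==0: cv2.putText(c,str(i),((i-x)*f+2,24),0,.4,(0,255,255),1)
    for j in range(y-y%10+10,y+ht,10):
        L=8 if j%50 else 16; cv2.line(c,(0,(j-y)*f),(L,(j-y)*f),(0,255,255),1)
        if j%50==0: cv2.putText(c,str(j),(2,(j-y)*f-2),0,.4,(0,255,255),1)
    return c
E
python3 - <<'E'
from h import *
i,K,E=cam("top")
a=crop(i,150,215,80,90,5); b=crop(i,430,225,80,90,5); 
j,_,_=cam("scene")
c1=crop(i,290,150,120,100,4)[:, :480]
d=crop(j,360,185,64,60,5)
top=np.hstack([a,b]); 
bot=np.zeros((max(0,0),800,3),np.uint8)
cv2.imwrite("pics/c1.png",top)
cv2.imwrite("pics/c2.png",crop(i,290,150,120,150,4)[:600])
g=cv2.cvtColor(i,cv2.COLOR_BGR2GRAY)
# plate mask: grey bright in region
m=((g>110)[215:310,150:225]).astype(np.uint8)
n,l,s,c=cv2.connectedComponentsWithStats(m)
for k in range(1,n):
    if s[k,4]>30: 
        pts=np.argwhere(l==k)[:,::-1]+[150,215]
        r=cv2.minAreaRect(pts.astype(np.float32)); print(s[k],c[k]+[150,215],r,[w(K,E,q,0.005)[:2].round(4) for q in cv2.boxPoints(r)])
E
```

```text
[   8   11   56   75 1357] [189.3743552  261.68680914] ((189.89999389648438, 261.20001220703125), (38.460365295410156, 71.10696411132812), 26.56505012512207) [array([0.4415, 0.3822]), array([0.5768, 0.3241]), array([0.542 , 0.2497]), array([0.4078, 0.3088])]
```

View pics/c1.png

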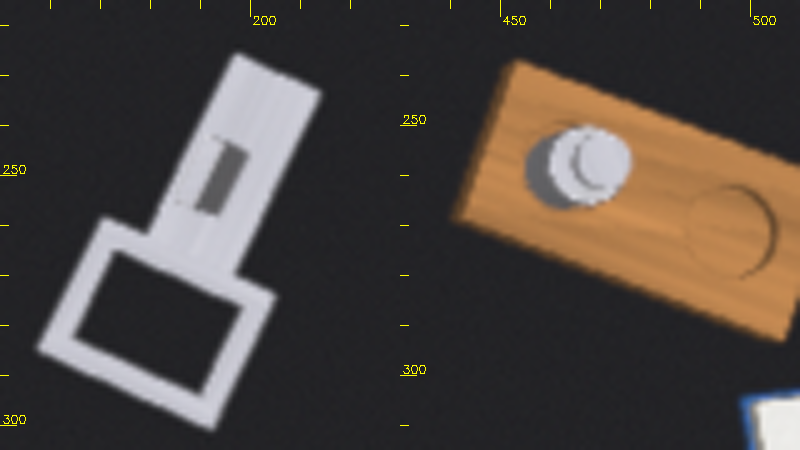

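View pics/c2.png

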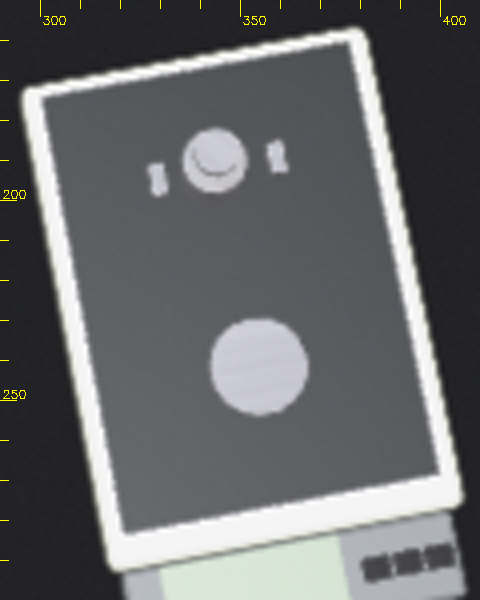

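```bash
cat > m.py <<'E'
from h import *
from scipy.optimize import least_squares
i,K,E=cam("top"); i2,K2,E2=cam("scene")
def c(p,f,ox,oy): return ((p[0]+.5)/f-.5+ox,(p[1]+.5)/f-.5+oy)
A=[((236,53),(.05,.02)),((322,93),(.05,-.02)),((104,217),(-.0345,.04)),((277,295),(-.0345,-.04)),((38,349),(-.0955,.04)),((215,430),(-.0955,-.04))]
P=np.array([w(K,E,c(p,5,150,215),.005)[:2] for p,_ in A]);M=np.array([m for _,m in A])
def fit(P,M):
    R=lambda t:np.array([[np.cos(t),-np.sin(t)],[np.sin(t),np.cos(t)]])
    d=P[0]-P[-1];e=M[0]-M[-1];t0=np.arctan2(d[1],d[0])-np.arctan2(e[1],e[0])
    r=least_squares(lambda v:(M@R(v[2]).T+v[:2]-P).ravel(),[*P.mean(0),t0]); return r.x,(r.fun*1000).round(1)
pl,e=fit(P,M);print("plate",pl.round(4),e)
B=[((259,366),.081,(-.03,0)),((157,180),.072,(.072,.03)),((277,157),.072,(.072,-.03))]
P=np.array([w(K,E,c(p,4,290,150),z)[:2] for p,z,_ in B]);M=np.array([m for *_,m in B])
ba,e=fit(P,M);print("balance",ba.round(4),e,"stud",P[0].round(4))
we=w(K,E,c((214.5,160),4,290,150),.096);print("weight",we.round(4))
wl=w(K,E,c((331,231),5,430,225),.020);wb=w(K,E,c((190,166),5,430,225),.048);print("well",wl.round(4),"wb",wb.round(4),np.linalg.norm((wl-wb)[:2]))
# scene check
st=ba[:2]-.03*np.array([np.cos(ba[2]),np.sin(ba[2])])
o=crop(i2,0,0,640,480,1)
v=crop(i2,225,200,200,150,4)
def mk(p,col=(0,0,255)):
    q=(px(K2,E2,p)-[225,200])*4+1.5; cv2.circle(v,tuple(int(t) for t in q.round()),2,col,-1)
for a in np.arange(0,6.28,.5): mk([st[0]+.024*np.cos(a),st[1]+.024*np.sin(a),.081]); mk([we[0]+.016*np.cos(a),we[1]+.016*np.sin(a),.096],(0,255,0)); mk([we[0]+.011*np.cos(a),we[1]+.011*np.sin(a),.116],(255,0,0))
R=np.array([[np.cos(pl[2]),-np.sin(pl[2])],[np.sin(pl[2]),np.cos(pl[2])]])
for _,m in A: mk([*(R@m+pl[:2]),.005])
for m in [(-.015,.005),(.015,.005),(.015,-.005),(-.015,-.005)]: mk([*(R@m+pl[:2]),.045],(0,255,0))
cv2.imwrite("pics/s1.png",v)
E
python3 m.py
```

```text
plate [ 0.5137  0.307  -0.396 ] [-0.3 -0.1  0.4  0.1  0.2 -0.3  0.1 -0.  -0.5 -0.7  0.2  0.9]
balance [ 0.5625 -0.0152  0.2166] [-0.2 -0.1  0.3 -0.3 -0.   0.4] stud [ 0.5335 -0.0216]
weight [0.6314 0.0027 0.096 ]
well [ 0.4864 -0.3189  0.02  ] wb [ 0.5094 -0.252   0.048 ] 0.07072614799320315
```

View pics/s1.png

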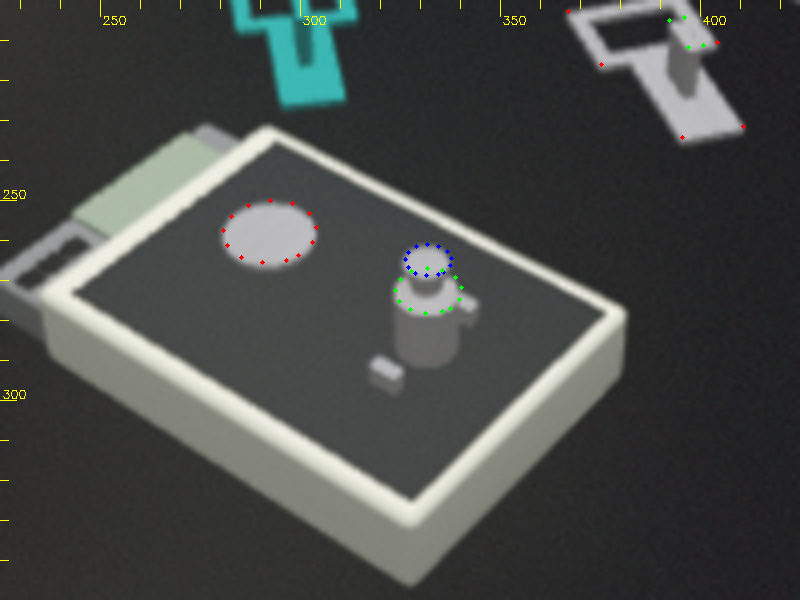

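The model overlay agrees in both cameras to about 1 px. The red stud ring, the green and blue weight rings and the plate corners all sit on their edges, so I'll go for the weight first.

```bash
cat > g.py <<'E'
import sys, numpy as np
from scipy.spatial.transform import Rotation as Ro
from station import ctrl
def rot(yaw,tilt=0,flip=None):  # tool pose for "plate" frame with x at yaw, tail raised by tilt; jaws along plate y
    Rp=(Ro.from_euler('z',yaw)*Ro.from_euler('y',-tilt)).as_matrix()
    c=[np.column_stack([-s*Rp[:,0]*-1*-1, s*Rp[:,1], -Rp[:,2]]) for s in(1,-1)]
    c=[np.column_stack([np.cross(m[:,1],m[:,2]),m[:,1],m[:,2]]) for m in c]
    R=ctrl.read_state()["tool_rot"]; return max(c,key=lambda m:np.trace(R.T@m))
def go(p,yaw,tilt=0):
    s=ctrl.read_state();R=np.array(s["tool_rot"]);G=rot(yaw,tilt)
    d=R.T@(np.array(p)-s["position"])*100; r=Ro.from_matrix(R.T@G).as_rotvec()
    print("t",round(s["time_s"],2),"shift cm",d.round(2),"rot",r.round(3),"|d|",np.linalg.norm(d).round(1))
if __name__=="__main__": go([float(x) for x in sys.argv[1:4]],float(sys.argv[4]),np.radians(float(sys.argv[5])) if len(sys.argv)>5 else 0)
E
python3 g.py .6314 .0027 .17 -1.3542
```

```text
t 0.3 shift cm [-56.94 -30.19   7.81] rot [-0.     0.     0.911] |d| 64.9
```

Emit:
apply_moves:
  series: "-7 -3.8 0 0 0 0.11 0;-14 -7.5 0 0 0 0.22 0;-21 -11.2 0 0 0 0.33 0;-28 -15 0 0 0 0.45 0;-35 -18.6 0 0 0 0.56 0;-42 -22.3 0 0 0 0.67 0;-49 -26 0 0 0 0.78 0;-56.94 -30.19 3 0 0 0.911 0"
  grip_force: 50

```text
time_s: 0.97
position: [0.446, 0.2502, 0.2453]
tool_rot: [[-0.216, 0.976, 0.001], [0.976, 0.216, 0.0], [-0.0, 0.001, -1.0]]
wrist_force: [-0.1, 0.7, 0.3]
gripper_width: 0.999
```

```bash
python3 g.py .6314 .0027 .17 -1.3542
```

```text
t 0.97 shift cm [-28.18  12.74   7.55] rot [0.001 0.    0.001] |d| 31.8
```

Emit:
apply_moves:
  series: "-4 1.8 1 0 0 0 0;-8 3.6 2 0 0 0 0;-12 5.4 3 0 0 0 0;-16 7.2 4 0 0 0 0;-20 9 5 0 0 0 0;-24 10.8 6 0 0 0 0;-28.18 12.74 7.5 0 0 0 0;-28.18 12.74 7.5 0 0 0 0"

```text
time_s: 1.63
position: [0.6326, -0.0004, 0.1691]
tool_rot: [[-0.215, 0.977, 0.0], [0.977, 0.215, -0.0], [-0.0, 0.0, -1.0]]
wrist_force: [0.9, 0.1, 0.4]
gripper_width: 1.0
```

```bash
python3 g.py .6314 .0027 .086 -1.3542
```

```text
t 1.63 shift cm [ 0.34 -0.06  8.31] rot [ 0.  0. -0.] |d| 8.3
```

Emit:
apply_moves:
  series: "0.34 -0.06 1.5 0 0 0 0;0.34 -0.06 3 0 0 0 0;0.34 -0.06 4.5 0 0 0 0;0.34 -0.06 6 0 0 0 0;0.34 -0.06 7.5 0 0 0 0;0.34 -0.06 8.3 0 0 0 0;0.34 -0.06 8.3 0 0 0 0;0.34 -0.06 8.3 0 0 0 0"

```text
time_s: 2.3
position: [0.6314, 0.0028, 0.0863]
tool_rot: [[-0.215, 0.977, 0.0], [0.977, 0.215, -0.0], [-0.0, 0.0, -1.0]]
wrist_force: [-0.5, -0.3, 0.2]
gripper_width: 0.997
```

Emit:
apply_moves:
  series: "0 0 0 0 0 0 60;0 0 0 0 0 0 120;0 0 0 0 0 0 160;0 0 0 0 0 0 200;0 0 0 0 0 0 230;0 0 0 0 0 0 230;0 0 0 0 0 0 230;0 0 0 0 0 0 230"

```text
time_s: 2.97
position: [0.6316, 0.0027, 0.087]
tool_rot: [[-0.215, 0.977, 0.001], [0.977, 0.215, -0.0], [-0.001, 0.001, -1.0]]
wrist_force: [-1.6, 0.1, 5.9]
gripper_width: 0.359
```

Emit:
apply_moves:
  series: "0 0 -0.5 0 0 0 230;0 0 -1.5 0 0 0 230;0 0 -3 0 0 0 230;0 0 -5 0 0 0 230;0 0 -7 0 0 0 230;0 0 -9 0 0 0 230;0 0 -10 0 0 0 230;0 0 -10 0 0 0 230"

```text
time_s: 3.63
position: [0.6323, 0.0027, 0.19]
tool_rot: [[-0.215, 0.977, 0.005], [0.977, 0.215, -0.001], [-0.002, 0.005, -1.0]]
wrist_force: [0.4, 0.5, -1.7]
gripper_width: 0.358
```

```bash
python3 g.py .4864 -.3189 .16 -1.902
python3 - <<'E'
from h import *
i,K,E=cam("scene");p=ctrl.read_state()["position"];q=px(K,E,p).astype(int);print(q,p)
cv2.imwrite("pics/p1.png",crop(i,max(q[0]-80,0),max(q[1]-60,0),160,150,4))
E
```

```text
t 3.63 shift cm [-28.27 -21.18   2.95] rot [0.005 0.001 0.548] |d| 35.4
[331 235] [0.63180229 0.00271282 0.18798008]
```

View pics/p1.png

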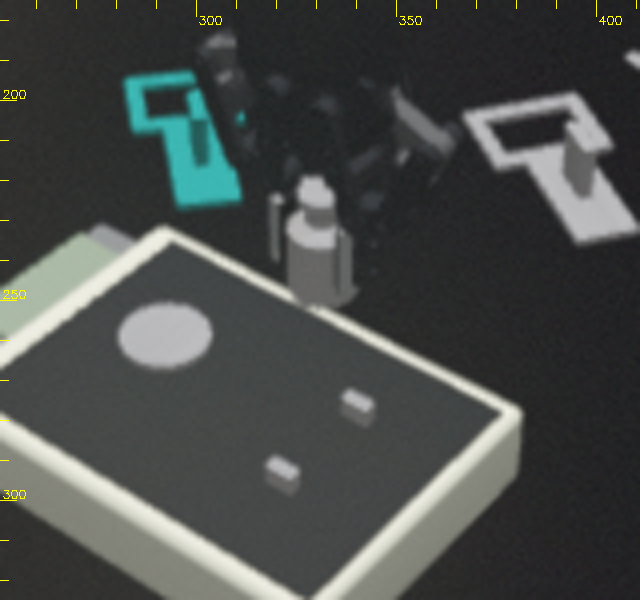

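The weight is held at an opening of about 31 mm, with its base clear of the deck. Next I'll check the well in both views.

Run:
```python
from h import *
o=[]
for n,(x,y) in(("top",(440,225)),("scene",(125,295))):
    i,K,E=cam(n); v=crop(i,x,y,80,80,5)
    for r,z in((.019,.02),):
      for a in np.arange(0,6.28,.3):
        q=(px(K,E,[.4862+r*np.cos(a),-.3195+r*np.sin(a),z])-[x,y])*5+2; cv2.circle(v,tuple(int(t) for t in q.round()),1,(0,255,0),-1)
        q=(px(K,E,[.5094+.016*np.cos(a),-.252+.016*np.sin(a),.048])-[x,y])*5+2; cv2.circle(v,tuple(int(t) for t in q.round()),1,(0,0,255),-1)
    o.append(v)
cv2.imwrite("pics/w.png",np.hstack(o))
```

```text
(no output)
```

View pics/w.png

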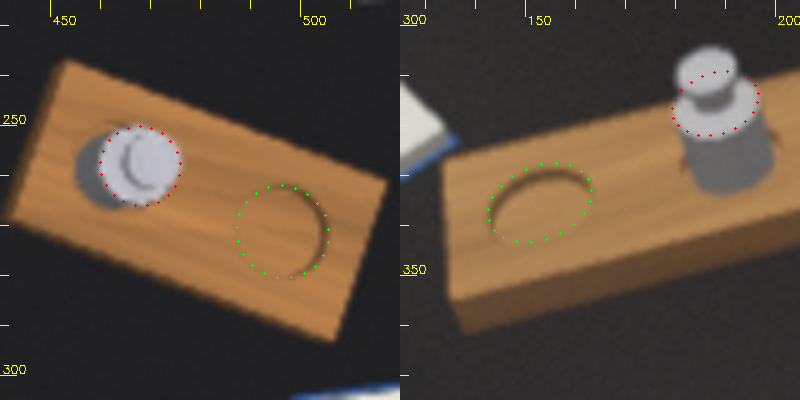

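Emit:
apply_moves:
  series: "-3.5 -2.6 0 0 0 0.07 230;-7 -5.2 0 0 0 0.14 230;-10.5 -7.9 0 0 0 0.21 230;-14 -10.5 0 0 0 0.28 230;-17.5 -13.1 0 0 0 0.35 230;-21 -15.7 0 0 0 0.42 230;-24.5 -18.4 1 0 0 0.49 230;-28.27 -21.18 2 0 0 0.548 230"

```text
time_s: 4.45
position: [0.4924, -0.3006, 0.1694]
tool_rot: [[0.329, 0.944, -0.001], [0.944, -0.329, 0.0], [-0.0, -0.001, -1.0]]
wrist_force: [1.4, -0.9, -1.5]
gripper_width: 0.359
```

```bash
python3 g.py .4862 -.3195 .060 -1.902
```

```text
t 4.45 shift cm [-1.98  0.05 10.94] rot [-0.001  0.    -0.004] |d| 11.1
```

The well ring fits the rim in both views to about 1 mm. I'll lower over it now.

Emit:
apply_moves:
  series: "-1 0.05 2 0 0 0 230;-1.98 0.05 4 0 0 0 230;-1.98 0.05 6 0 0 0 230;-1.98 0.05 8 0 0 0 230;-1.98 0.05 9.5 0 0 0 230;-1.98 0.05 10.9 0 0 0 230;-1.98 0.05 10.9 0 0 0 230;-1.98 0.05 10.9 0 0 0 230"

```text
time_s: 5.12
position: [0.4856, -0.3189, 0.0592]
tool_rot: [[0.329, 0.944, -0.003], [0.944, -0.329, 0.002], [0.001, -0.004, -1.0]]
wrist_force: [-0.7, 0.1, -0.9]
gripper_width: 0.355
```

```bash
python3 g.py .4862 -.3195 .0405 -1.902
```

```text
t 5.12 shift cm [-0.03  0.08  1.87] rot [-0.004 -0.001 -0.004] |d| 1.9
```

Emit:
apply_moves:
  series: "-0.03 0.08 0.3 0 0 0 230;-0.03 0.08 0.6 0 0 0 230;-0.03 0.08 0.9 0 0 0 230;-0.03 0.08 1.2 0 0 0 230;-0.03 0.08 1.5 0 0 0 230;-0.03 0.08 1.75 0 0 0 230;-0.03 0.08 1.85 0 0 0 230;-0.03 0.08 1.85 0 0 0 230"

```text
time_s: 5.78
position: [0.4861, -0.3194, 0.0405]
tool_rot: [[0.329, 0.944, -0.003], [0.944, -0.329, 0.002], [0.001, -0.004, -1.0]]
wrist_force: [0.7, 0.1, -1.5]
gripper_width: 0.359
```

Emit:
apply_moves:
  series: "0 0 0.08 0 0 0 230;0 0 0.15 0 0 0 230;0 0 0.15 0 0 0 230;0 0 0.15 0 0 0 150;0 0 0.15 0 0 0 120;0 0 0.15 0 0 0 80;0 0 0.15 0 0 0 40;0 0 0.15 0 0 0 0"

```text
time_s: 6.45
position: [0.4861, -0.3194, 0.039]
tool_rot: [[0.329, 0.944, -0.003], [0.944, -0.329, 0.002], [0.001, -0.004, -1.0]]
wrist_force: [-0.3, 0.5, -0.1]
gripper_width: 0.928
```

Emit:
apply_moves:
  series: "0 0 0 0 0 0 0;0 0 0 0 0 0 0;0 0 -2 0 0 0 0;0 0 -5 0 0 0 0;0 0 -8 0 0 0 0;0 0 -11 0 0 0 0;0 0 -14 0 0 0 0;0 0 -14 0 0 0 0"

```text
time_s: 7.12
position: [0.488, -0.3209, 0.1852]
tool_rot: [[0.329, 0.944, 0.003], [0.944, -0.329, -0.003], [-0.002, 0.004, -1.0]]
wrist_force: [-0.2, -0.1, 0.3]
gripper_width: 1.002
```

```bash
python3 g.py .5137 .307 .20 -.396
python3 - <<'E'
from h import *
i,K,E=cam("scene"); cv2.imwrite("pics/w2.png",crop(i,125,285,100,90,6))
E
```

```text
t 7.12 shift cm [ 60.14 -18.22  -1.66] rot [ 1.00e-03  4.00e-03 -1.51e+00] |d| 62.9
```

View pics/w2.png

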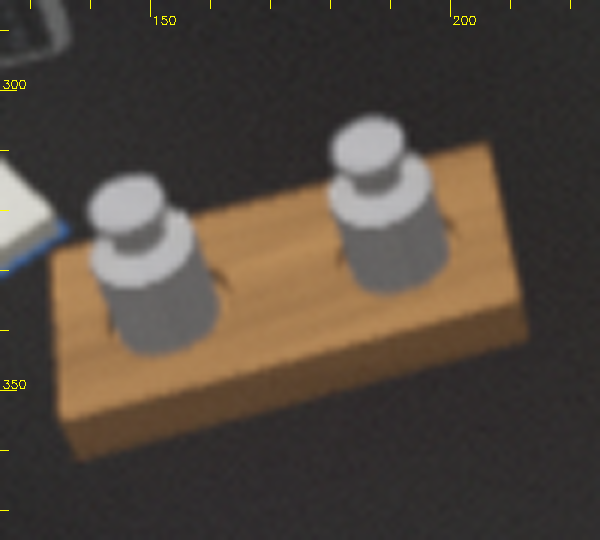

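The weight now stands upright in the well at about (152,335), like its neighbour. Next is the plate.

Emit:
apply_moves:
  series: "3.9 -1.2 0 0 0 -0.11 0;7.8 -2.4 0 0 0 -0.22 0;11.7 -3.6 -0.5 0 0 -0.33 0;15.6 -4.8 -1 0 0 -0.44 0;19.5 -6 -1.6 0 0 -0.55 0;23.4 -7.2 -1.6 0 0 -0.66 0;27.3 -8.4 -1.6 0 0 -0.77 0;31.2 -9.5 -1.6 0 0 -0.88 0"
  grip_force: 80

```text
time_s: 7.83
position: [0.4997, 0.0074, 0.1971]
tool_rot: [[-0.523, 0.853, -0.0], [0.853, 0.523, -0.001], [-0.001, -0.001, -1.0]]
wrist_force: [1.0, -1.0, -0.6]
gripper_width: 1.0
```

```bash
python3 g.py .5137 .307 .18 -.396
```

```text
t 7.83 shift cm [24.81 16.86  1.68] rot [-0.001  0.001 -0.625] |d| 30.0
```

Emit:
apply_moves:
  series: "3.3 2.2 0 0 0 -0.09 0;6.6 4.5 0 0 0 -0.18 0;9.9 6.7 0.5 0 0 -0.27 0;13.2 9 1 0 0 -0.36 0;16.5 11.2 1.6 0 0 -0.45 0;19.8 13.5 1.6 0 0 -0.54 0;24.81 16.86 1.6 0 0 -0.625 0;24.81 16.86 1.6 0 0 -0.625 0"

```text
time_s: 8.5
position: [0.5128, 0.3111, 0.1793]
tool_rot: [[-0.926, 0.378, -0.002], [0.378, 0.926, -0.001], [0.001, -0.001, -1.0]]
wrist_force: [-0.0, -0.3, -0.7]
gripper_width: 0.996
```

```bash
python3 g.py .5137 .307 .028 -.396;python3 -c "
from station import ctrl;print(ctrl.read_state()['q'].round(2))"
```

```text
t 8.5 shift cm [-0.26 -0.32 15.13] rot [-0.001 -0.001  0.008] |d| 15.1
[ 0.42  0.23  1.48 -0.    1.43 -0.77]
```

Emit:
apply_moves:
  series: "-0.26 -0.32 2.5 0 0 0.008 0;-0.26 -0.32 5 0 0 0.008 0;-0.26 -0.32 7.5 0 0 0.008 0;-0.26 -0.32 10 0 0 0.008 0;-0.26 -0.32 12.5 0 0 0.008 0;-0.26 -0.32 14.2 0 0 0.008 0;-0.26 -0.32 15.1 0 0 0.008 0;-0.26 -0.32 15.1 0 0 0.008 0"

```text
time_s: 9.17
position: [0.5125, 0.3064, 0.0256]
tool_rot: [[-0.923, 0.385, -0.005], [0.385, 0.923, -0.002], [0.004, -0.004, -1.0]]
wrist_force: [0.3, 0.1, -0.3]
gripper_width: 0.999
```

Emit:
apply_moves:
  series: "0 0 0 0 0 0 80;0 0 0 0 0 0 140;0 0 0 0 0 0 180;0 0 0 0 0 0 220;0 0 0 0 0 0 255;0 0 0 0 0 0 255;0 0 0 0 0 0 255;0 0 0 0 0 0 255"

```text
time_s: 9.83
position: [0.5128, 0.3065, 0.0263]
tool_rot: [[-0.923, 0.385, -0.004], [0.385, 0.923, -0.002], [0.003, -0.004, -1.0]]
wrist_force: [-1.0, -1.2, 5.9]
gripper_width: 0.106
```

Emit:
apply_moves:
  series: "0 0 -0.5 0 0 0 255;0 0 -1.5 0 0 0 255;0 0 -3 0 0 0 255;0 0 -5.5 0 0 0 255;0 0 -8 0 0 0 255;0 0 -11 0 0 0 255;0 0 -14 0 0 0 255;0 0 -14 0 0 0 255"

```text
time_s: 10.5
position: [0.5151, 0.3076, 0.1734]
tool_rot: [[-0.923, 0.385, 0.003], [0.385, 0.923, 0.001], [-0.003, 0.003, -1.0]]
wrist_force: [1.1, 1.1, -1.3]
gripper_width: 0.105
```

Run:
```python
from h import *
import g
s=ctrl.read_state();p=s["position"];R=s["tool_rot"];print(p,s["gripper_width"],s["wrist_force"].round(1),R.round(3).tolist())
# predicted plate: plate x = -? tool x ; tip
o=[]
for n in("top","scene"):
    i,K,E=cam(n); q=px(K,E,p).astype(int); x,y=q[0]-45,q[1]-40
    v=crop(i,x,y,100,120,4)
    xp=-R[:,0] if R[0,0]<0 else R[:,0]; zp=-R[:,2]; yp=np.cross(zp,xp)
    for a,b in [(.05,.02),(.05,-.02),(-.0345,.04),(-.0345,-.04),(-.0955,.04),(-.0955,-.04)]:
        t=(px(K,E,p+a*xp+b*yp+(-.028+.005)*zp)-[x,y])*4+1.5; cv2.circle(v,tuple(int(t_) for t_ in t.round()),2,(0,0,255),-1)
    o.append(v)
cv2.imwrite("pics/g1.png",np.hstack(o))
```

```text
[0.51507493 0.30762883 0.17336836] 0.10474164176695967 [ 1.1  1.1 -1.3] [[-0.923, 0.385, 0.003], [0.385, 0.923, 0.001], [-0.003, 0.003, -1.0]]
```

View pics/g1.png

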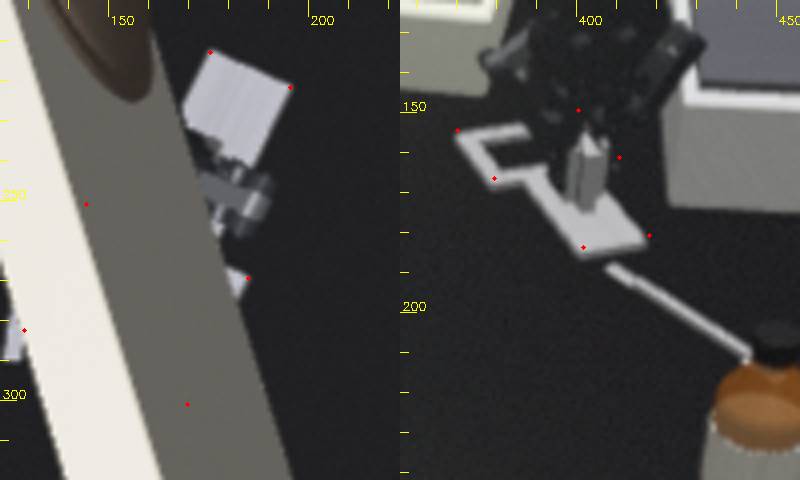

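The plate is held level, about where the model puts it (tail corners within ~1 px). Next come the staging poses.

```bash
cat > t.py <<'E'
import sys,numpy as np
from g import go
xt,zt,th=float(sys.argv[1])/1e3,float(sys.argv[2])/1e3,np.radians(float(sys.argv[3]))
yaw=.2166; st=np.array([.5625,-.0152])-.03*np.array([np.cos(yaw),np.sin(yaw)])
X=xt+.0949*np.cos(th)-.0263*np.sin(th); Z=.060+zt+.0949*np.sin(th)+.0263*np.cos(th)
p=[*(st+X*np.array([np.cos(yaw),np.sin(yaw)])),Z]; print(np.round(p,4)); go(p,yaw,th)
E
python3 t.py -42 60 32
```

```text
[ 0.5572 -0.0164  0.1926]
t 10.6 shift cm [-16.47 -28.17  -2.44] rot [-0.172 -0.543 -0.596] |d| 32.7
```

Emit:
apply_moves:
  series: "-2 -3.5 -1 -0.02 -0.07 -0.07 255;-4 -7 -2 -0.04 -0.13 -0.15 255;-6.1 -10.5 -2.4 -0.06 -0.2 -0.22 255;-8.2 -14 -2.4 -0.08 -0.27 -0.3 255;-10.3 -17.5 -2.4 -0.11 -0.34 -0.37 255;-12.4 -21 -2.4 -0.13 -0.41 -0.45 255;-14.5 -24.5 -2.4 -0.15 -0.48 -0.53 255;-16.47 -28.17 -2.4 -0.172 -0.543 -0.596 255"

```text
time_s: 11.27
position: [0.5517, 0.0271, 0.1903]
tool_rot: [[-0.864, -0.166, 0.474], [-0.137, 0.986, 0.097], [-0.484, 0.019, -0.875]]
wrist_force: [0.4, 0.3, -2.2]
gripper_width: 0.103
```

```bash
python3 t.py -42 40 32
```

```text
[ 0.5572 -0.0164  0.1726]
t 11.27 shift cm [ 0.98 -4.41  1.39] rot [-0.009 -0.053 -0.052] |d| 4.7
```

Emit:
apply_moves:
  series: "0.2 -0.9 0.2 0 -0.01 -0.01 255;0.4 -1.8 0.4 0 -0.02 -0.02 255;0.6 -2.7 0.7 0 -0.03 -0.03 255;0.8 -3.6 1 -0.01 -0.04 -0.04 255;0.98 -4.41 1.39 -0.009 -0.053 -0.052 255;0.98 -4.41 1.39 -0.009 -0.053 -0.052 255;0.98 -4.41 1.39 -0.009 -0.053 -0.052 255;0.98 -4.41 1.39 -0.009 -0.053 -0.052 255"

```text
time_s: 11.93
position: [0.5568, -0.016, 0.1722]
tool_rot: [[-0.829, -0.214, 0.516], [-0.182, 0.977, 0.114], [-0.529, 0.001, -0.849]]
wrist_force: [0.5, 0.3, -2.3]
gripper_width: 0.102
```

```bash
python3 t.py -42 2 32
cat > ov.py <<'E'
from h import *
import sys
s=ctrl.read_state();p=s["position"];R=s["tool_rot"]
xp=-R[:,0]; zp=-R[:,2]; yp=R[:,1]
if xp[0]<0: xp=-xp;yp=-yp
o=[]
for n in("top","scene"):
    i,K,E=cam(n); 
    q=px(K,E,[.533,-.0216,.081]).astype(int); x,y=q[0]-50,q[1]-75
    v=crop(i,x,y,100,120,4)
    for a,b in [(.05,.02),(.05,-.02),(-.0345,.04),(-.0345,-.04),(-.0955,.04),(-.0955,-.04),(-.0855,.03),(-.0855,-.03),(-.0445,.03),(-.0445,-.03)]:
        t=(px(K,E,p+(a+.0006)*xp+b*yp+(-.0263+.005)*zp)-[x,y])*4+1.5; cv2.circle(v,tuple(int(t_) for t_ in t.round()),2,(0,0,255),-1)
    o.append(v)
cv2.imwrite(f"pics/{sys.argv[1]}.png",np.hstack(o))
E
python3 ov.py o1
```

```text
[ 0.5572 -0.0164  0.1346]
t 11.93 shift cm [ 1.96 -0.05  3.2 ] rot [ 0.    -0.001 -0.001] |d| 3.8
```

View pics/o1.png

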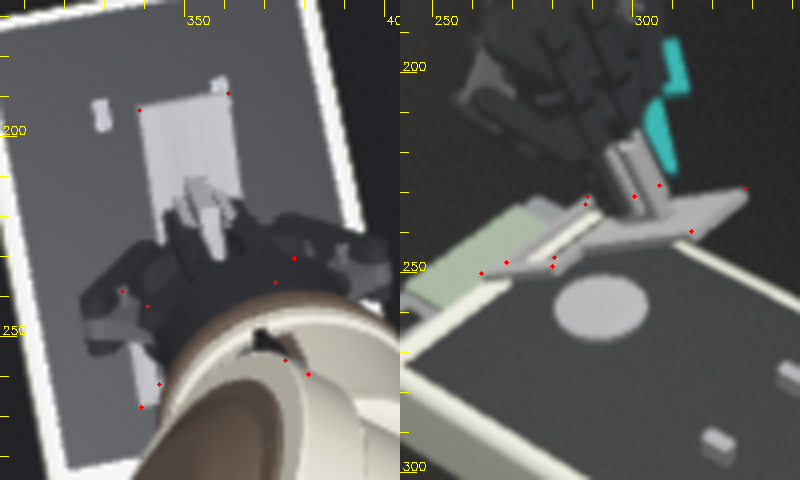

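The held plate matches the model in both views: the tail corners are at top (335,193) and (357,189), and the toe corner at scene (261,250). I'll lower it beside the head.

Emit:
apply_moves:
  series: "0.25 -0.03 0.4 0 0 0 255;0.5 -0.05 0.8 0 0 0 255;0.75 -0.05 1.2 0 0 0 255;1 -0.05 1.6 0 0 0 255;1.25 -0.05 2 0 0 0 255;1.5 -0.05 2.4 0 0 0 255;1.75 -0.05 2.8 0 0 0 255;1.8 -0.05 2.9 0 0 0 255"

```text
time_s: 12.7
position: [0.5569, -0.0162, 0.1374]
tool_rot: [[-0.829, -0.215, 0.516], [-0.182, 0.977, 0.114], [-0.529, 0.001, -0.849]]
wrist_force: [-0.1, 0.4, -2.5]
gripper_width: 0.104
```

```bash
python3 t.py -42 2.5 32
```

```text
[ 0.5572 -0.0164  0.1351]
t 12.7 shift cm [ 0.1  -0.02  0.21] rot [ 0.001 -0.001 -0.   ] |d| 0.2
```

Emit:
apply_moves:
  series: "0.05 -0.02 0.1 0 0 0 255;0.1 -0.02 0.2 0 0 0 255;0.12 -0.02 0.23 0 0 0 255;0.12 -0.02 0.23 0 0 0 255;0.12 -0.02 0.23 0 0 0 255;0.12 -0.02 0.23 0 0 0 255;0.12 -0.02 0.23 0 0 0 255;0.12 -0.02 0.23 0 0 0 255"

```text
time_s: 13.37
position: [0.5572, -0.0164, 0.1349]
tool_rot: [[-0.829, -0.215, 0.516], [-0.182, 0.977, 0.114], [-0.529, 0.001, -0.849]]
wrist_force: [0.2, 0.7, -2.0]
gripper_width: 0.104
```

```bash
python3 t.py -19.5 2.5 32
```

```text
[ 0.5791 -0.0115  0.1351]
t 13.37 shift cm [-1.92 -0.    1.18] rot [ 0.001 -0.001 -0.   ] |d| 2.2
```

Emit:
apply_moves:
  series: "-0.28 0 0.17 0 0 0 255;-0.56 0 0.34 0 0 0 255;-0.84 0 0.51 0 0 0 255;-1.12 0 0.68 0 0 0 255;-1.4 0 0.86 0 0 0 255;-1.68 0 1.03 0 0 0 255;-1.92 0 1.18 0 0 0 255;-1.92 0 1.18 0 0 0 255"

```text
time_s: 14.03
position: [0.5796, -0.0114, 0.135]
tool_rot: [[-0.829, -0.215, 0.516], [-0.182, 0.977, 0.114], [-0.529, 0.001, -0.849]]
wrist_force: [-0.1, -0.3, -3.1]
gripper_width: 0.105
```

```bash
python3 t.py -19.5 2 32; for a in 26 20 14 8; do python3 t.py -19.5 1.5 $a; done; python3 ov.py o2
```

```text
[ 0.5791 -0.0115  0.1346]
t 14.03 shift cm [ 0.07 -0.    0.01] rot [ 0.001 -0.001 -0.   ] |d| 0.1
[ 0.5862 -0.01    0.1267]
t 14.03 shift cm [-0.13 -0.    1.06] rot [0.001 0.103 0.   ] |d| 1.1
[ 0.5925 -0.0086  0.1187]
t 14.03 shift cm [-0.25 -0.    2.08] rot [0.001 0.208 0.   ] |d| 2.1
[ 0.5979 -0.0074  0.11  ]
t 14.03 shift cm [-0.26 -0.    3.11] rot [0.001 0.313 0.   ] |d| 3.1
[ 0.6024 -0.0064  0.1008]
t 14.03 shift cm [-0.16 -0.    4.14] rot [0.001 0.418 0.   ] |d| 4.1
```

View pics/o2.png

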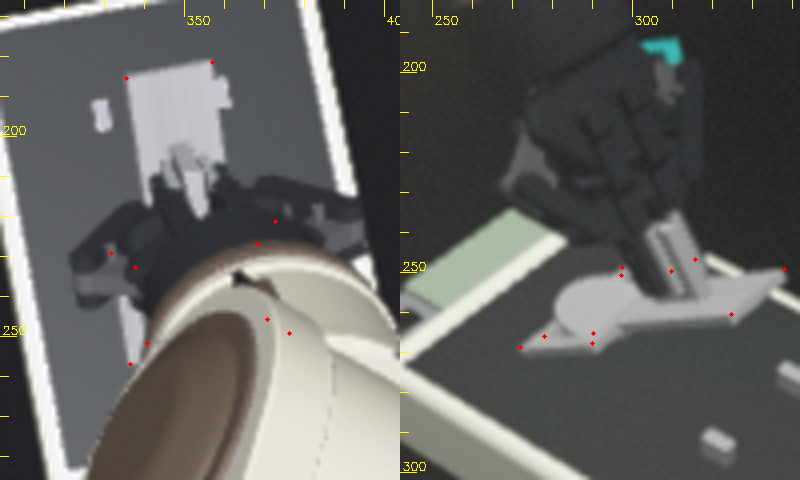

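The toe corner is at scene (272,268), with the toe bar passing under the head and no contact force. The plate matches the model, so I'll level it now.

Emit:
apply_moves:
  series: "-0.07 0 0.5 0 0.05 0 255;-0.13 0 1.06 0 0.103 0 255;-0.19 0 1.57 0 0.155 0 255;-0.25 0 2.08 0 0.208 0 255;-0.26 0 2.6 0 0.26 0 255;-0.26 0 3.11 0 0.313 0 255;-0.26 0 3.11 0 0.313 0 255;-0.26 0 3.11 0 0.313 0 255"

```text
time_s: 14.8
position: [0.5976, -0.0071, 0.1095]
tool_rot: [[-0.947, -0.216, 0.236], [-0.209, 0.976, 0.053], [-0.242, 0.001, -0.97]]
wrist_force: [0.6, 0.1, -3.7]
gripper_width: 0.105
```

```bash
for a in 14 8 3 0; do python3 t.py -19.5 1.5 $a; done
```

```text
[ 0.5979 -0.0074  0.11  ]
t 14.8 shift cm [-0.03 -0.03 -0.04] rot [0.001 0.    0.001] |d| 0.1
[ 0.6024 -0.0064  0.1008]
t 14.8 shift cm [-0.26 -0.03  0.97] rot [0.001 0.105 0.001] |d| 1.0
[ 0.6054 -0.0058  0.0927]
t 14.8 shift cm [-0.36 -0.04  1.82] rot [0.001 0.192 0.001] |d| 1.9
[ 0.6068 -0.0054  0.0878]
t 14.8 shift cm [-0.39 -0.04  2.33] rot [0.001 0.245 0.001] |d| 2.4
```

Emit:
apply_moves:
  series: "-0.13 -0.03 0.45 0 0.05 0 255;-0.26 -0.03 0.95 0 0.105 0 255;-0.32 -0.03 1.4 0 0.15 0 255;-0.36 -0.04 1.8 0 0.192 0 255;-0.38 -0.04 2.1 0 0.22 0 255;-0.39 -0.04 2.3 0 0.245 0 255;-0.39 -0.04 2.33 0 0.245 0 255;-0.39 -0.04 2.33 0 0.245 0 255"

```text
time_s: 15.47
position: [0.6067, -0.0055, 0.0878]
tool_rot: [[-0.976, -0.216, 0.0], [-0.216, 0.976, 0.002], [-0.001, 0.002, -1.0]]
wrist_force: [0.4, 0.4, -1.6]
gripper_width: 0.109
```

```bash
python3 t.py -22 0.2 0
```

```text
[ 0.6044 -0.006   0.0865]
t 15.47 shift cm [ 0.24 -0.    0.13] rot [0.002 0.001 0.001] |d| 0.3
```

Emit:
apply_moves:
  series: "0.08 0 0.03 0 0 0 255;0.16 0 0.06 0 0 0 255;0.2 0 0.1 0 0 0 255;0.2 0 0.13 0 0 0 255;0.2 0 0.15 0 0 0 255;0.2 0 0.15 0 0 0 255;0.2 0 0.15 0 0 0 255;0.2 0 0.15 0 0 0 255"

```text
time_s: 16.13
position: [0.6048, -0.0059, 0.0864]
tool_rot: [[-0.976, -0.216, 0.0], [-0.216, 0.976, 0.002], [-0.001, 0.001, -1.0]]
wrist_force: [-1.4, 0.4, 0.6]
gripper_width: 0.102
```

Emit:
apply_moves:
  series: "0 0 0 0 0 0 220;0 0 0 0 0 0 180;0 0 0 0 0 0 140;0 0 0 0 0 0 100;0 0 0 0 0 0 50;0 0 0 0 0 0 0;0 0 0 0 0 0 0;0 0 0 0 0 0 0"

```text
time_s: 16.8
position: [0.6048, -0.0059, 0.0864]
tool_rot: [[-0.976, -0.216, 0.0], [-0.216, 0.976, 0.002], [-0.001, 0.001, -1.0]]
wrist_force: [-0.1, -1.0, -1.0]
gripper_width: 1.002
```

Emit:
apply_moves:
  series: "0 0 -0.8 0 0 0 0;0 0 -2 0 0 0 0;0 0 -4 0 0 0 0;0 0 -7 0 0 0 0;0 0 -10 0 0 0 0;0 0 -13 0 0 0 0;0 0 -15 0 0 0 0;0 0 -15 0 0 0 0"

```text
time_s: 17.47
position: [0.6059, -0.0063, 0.2428]
tool_rot: [[-0.976, -0.216, 0.008], [-0.216, 0.976, 0.001], [-0.008, -0.001, -1.0]]
wrist_force: [0.5, 0.2, 0.1]
gripper_width: 0.999
```

```bash
python3 g.py .40 .30 .25 -.396
```

```text
t 17.47 shift cm [13.48 34.35 -0.87] rot [0.001 0.008 0.614] |d| 36.9
```

Now I'll clear the arm out of the top camera's view for the last check.

Emit:
apply_moves:
  series: "1.4 3.6 0 0 0 0 0;2.8 7.2 0 0 0 0 0;4.2 10.8 0 0 0 0 0;5.6 14.4 0 0 0 0 0;7 18 0 0 0 0 0;8.4 21.6 0 0 0 0 0;10 25.5 0 0 0 0 0;11 28 0 0 0 0 0"

```text
time_s: 18.13
position: [0.4358, 0.2454, 0.2424]
tool_rot: [[-0.976, -0.217, 0.009], [-0.217, 0.976, 0.001], [-0.009, -0.001, -1.0]]
wrist_force: [-0.3, 0.2, 1.1]
gripper_width: 1.0
```

```bash
cat > fin.py <<'E'
from h import *
o=[]
yaw=.2166;ex=np.array([np.cos(yaw),np.sin(yaw)]);ey=np.array([-ex[1],ex[0]]);st=np.array([.5625,-.0152])-.03*ex
for n,d in(("top",(50,75)),("scene",(35,35))):
    i,K,E=cam(n); q=px(K,E,[.533,-.0216,.081]).astype(int); x,y=q[0]-d[0],q[1]-d[1]
    v=crop(i,x,y,100,120,4)
    for a,b in [(.05,.02),(.05,-.02),(-.0345,.04),(-.0345,-.04),(-.0955,.04),(-.0955,-.04)]:
        t=(px(K,E,[*(st+(a+.074)*ex+b*ey),.065])-[x,y])*4+1.5; cv2.circle(v,tuple(int(t_) for t_ in t.round()),2,(0,0,255),-1)
    o.append(v)
    cv2.imwrite(f"pics/{n}_end.png",i)
v=np.hstack(o)
t,_,_=cam("top"); t=cv2.resize(t,(160,120)); v[-120:,-160:]=t
cv2.imwrite("pics/fin.png",v)
s=cv2.imread("pics/top0.png");e=cv2.imread("pics/top_end.png")
df=cv2.absdiff(s,e).max(2)>40
n_,l,S,c=cv2.connectedComponentsWithStats(df.astype(np.uint8))
for k in range(1,n_):
    if S[k,4]>15: print(S[k],c[k].round())
E
python3 fin.py
```

```text
[ 330  181   46   76 1172] [349. 220.]
[    0   203   245   277 41975] [114. 352.]
[488 263  23  17 311] [499. 271.]
[337 473  26   7 113] [347. 477.]
```

View pics/fin.png

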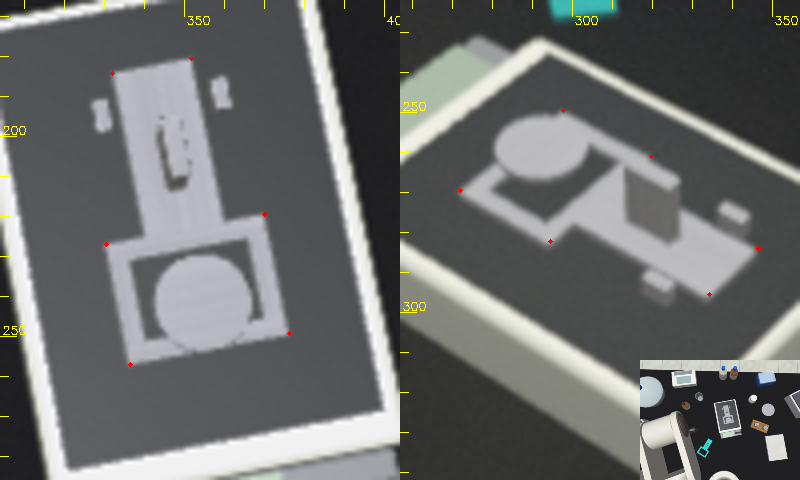

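The plate lies flat with its corners on the predicted points. The head covers the end bar, and the tail runs between the lugs at top (326,190) and (359,188). I'm handing in.

```bash
python3 -c "
from station import ctrl
s=ctrl.read_state();print(s['time_s'],abs(s['qvel']).max());print(ctrl.hand_in())"
```

```text
18.2833 0.05085125882589319
the job is handed in; nothing more can be done
None
```

The balance is locked for moving, and I handed the job in at about 18.3 s. I moved the weight from the deck into the empty well first. Then I tilted the grey lock plate to 32°, slid its end bar under the stud head, levelled it and released it.

- **Plate:** it lies flat within about 1 px of where I aimed in both cameras. The end bar is under the head and the tail is between the two lugs.
- **Weight:** it stands upright in the well, and the forces I read stayed below about 6 N.
- **Things around:** comparing the top view before and after, only the plate, the weight and the arm changed. At that moment the arm hid the left part of the view, including the spatula. I didn't check that area separately, but the arm only passed well above the bench there, apart from picking up the plate.
- **Disagreement:** the spacing I measured between the wells was 70.7 mm, against 72 mm as specified. I shifted my aim 0.7 mm to allow for it, and the weight went in without contact.

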